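# Get the filter coffee maker brewing

### The job

The coffee is running low and the filter and the water tank are already filled: get the coffee maker brewing again. In this order push the swung-out filter holder fully home, press the open water-tank lid down until it is shut, switch the mains rocker on by pressing down its raised end, and last press the round start button right down and let it spring back. Only push and press: pick nothing up, and leave the carafe, the mug and the two jars where they stand.

Things in the scene. Friction and masses are not known exactly. Their poses are not given: they have to be found in the camera images.
- coffee_maker: White filter coffee maker, 235 (x) x 172 (y) x 267 mm high; heavy, does not slide. Origin: middle of its foot on the table; x to its back, y to its left seen from the robot, which it roughly faces. At the back the tower with the water tank; in front a flat deck (front edge x = -60 mm, top z = 267 mm) with the rocker on the right and the start button on the left, over filter holder and carafe.
- filter_holder (a joint): Angle (rad) of the black filter holder, a bowl 102 mm wide, 58 mm high: 0 = fully home against its stop; larger = swung out to the front left (at most 1.25). Positive is clockwise from above, about holder_hinge. Light friction (under 1 N at the fin); it stays where it is left.
- holder_hinge (a point): Point on the upright hinge axis of the filter holder, at the left of the machine, at the fin's mid height. Fixed to the machine at (6, 77, 209) mm.
- fin (a point): On the holder's grip fin: black upright blade 9 mm thick, 186 to 232 mm above the table, 44 mm out from the bowl. Point at mid thickness and height, 15 mm from the outer edge, 171 mm from the hinge axis. Holder home: at (-101, -57, 209) mm of the machine, fin pointing forward-right at 45 deg. Push its steel-clad front left face on an arc about the hinge; the finger stays in front of the deck.
- tank_lid (a joint): Angle (rad) of the tank lid: 0 = open (start), 0.8 = shut. White slab 87 x 168 x 8 mm hinged along its back edge at x = 110, z = 267 mm of the machine; open, its front edge stands up. An over-centre spring holds it open and snaps it shut once past half way. About 3 N straight down closes it; it can be pressed straight down from above, the finger sliding along it.
- lid_press (a point): Middle of the lid's upper face, 55 mm from its hinge. Shut: at (55, 0, 275) mm of the machine. Open: at (77, 0, 312) mm.
- mains_rocker (a joint): Angle (rad) of the black mains rocker: 0 = off (start), its right end (-y of the machine) raised; 0.4 = on, left end raised. It snaps over past the middle; about 2.5 N on the raised end throws it.
- rocker_axis (a point): Pivot of the mains rocker, fixed on the deck at (-20, -43, 271.5) mm of the machine. The rocker is 20 mm (x) by 35 mm (y). When level its ends stand about 6 mm above the deck top.
- rocker_end (a point): Point on the top of the rocker's right-hand end, 14 mm from its pivot line; about 276 mm above the table when off, 270 mm when on. Pressing at or up to 8 mm outside this point is safe; a finger that also covers the pivot does not throw it.
- start (a joint): Travel (m) of the white round start button, 24 mm across, in a low aluminium collar on the left of the deck at (-20, 43) mm of the machine: 0 = up, 0.005 = fully down; springs back; fully down takes 4 N. It stands 9 mm proud of its collar.
- start_top (a point): Centre of the start button's top; 276.5 mm above the table when up.
- carafe: Glass carafe with red lid and handle, 129 x 173 mm, 140 mm high, standing loose on the warming plate (30 mm up). Leave it. Origin: on its underside, 22 mm from the bowl's axis towards the handle.
- cup: Cream mug, 84 x 115 mm with its handle, 91 mm high, standing to the right of the machine. Leave it. Origin: underside.
- jar_coffee: Glass jar of ground coffee with a dark cap, 83 mm across, 166 mm high, to the left of the machine. Leave it. Origin: underside.
- jar_milk: White jar with a grey cap, 56 mm across, 125 mm high, to the right of the machine near its back. Leave it. Origin: underside.
Not all that is in view belongs to the job. What is shaped like the carafe but yellow is not meant.

How it is judged:
On the way, in this order (a step that is already met when the one before it is completed fails the run):
1. the filter holder is fully home (within 0.05 rad) (value of joint filter_holder below 0.05 rad), for 0.2 s.
2. the tank lid is shut (within 0.05 rad) (value of joint tank_lid above 0.75 rad), for 0.2 s.
3. the mains rocker is on (past 0.33 rad) (value of joint mains_rocker above 0.33 rad), for 0.2 s.
4. the start button is pressed down (at least 3.5 of 5 mm) (value of joint start above 0.0035 m), for 0.05 s.
At the end, for the whole second after the job is handed in: Filter holder home and tank lid shut (each within 0.05 rad), mains rocker on (past 0.33 of 0.4 rad), start button up again (within 1 mm) after having been pressed at least 3.5 mm; carafe, mug and both jars within 20 mm of where they stood, carafe upright (value of joint filter_holder below 0.05 rad and value of joint tank_lid above 0.75 rad and value of joint mains_rocker above 0.33 rad and value of joint start below 0.001 m and distance of each of carafe, cup, jar_coffee, jar_milk from where it was at the start of the episode below 0.02 m and angle between carafe's own z axis and vertical below 0.1 rad); the robot touches nothing.
It fails at once if the start button is pressed while the mains rocker is off (value of joint start above 0.002 m and value of joint mains_rocker below 0.2 rad).
It fails at once if the mains rocker is switched on while the filter holder or the tank lid is open (value of joint mains_rocker above 0.25 rad and (value of joint filter_holder above 0.08 rad or value of joint tank_lid below 0.72 rad)).
It fails at once if the carafe is picked up, knocked or pushed away (more than 20 mm) (distance of carafe from where it was at the start of the episode above 0.02 m).
It fails at once if the mug or a jar is picked up, knocked or pushed away (more than 20 mm) (distance of any of cup, jar_coffee, jar_milk from where it was at the start of the episode above 0.02 m).
It also fails if it takes over 54 s, if anything falls off the work surface, if the arm or the gripper's body presses on something with over 40 N, if the wrist force passes 120 N, or if a joint passes its speed limit or range.

### The arm

A 6-joint arm with a two-finger parallel gripper is mounted at the origin on a cart in front of the work surface, level with it; the furniture and walls round the work are solid. World frame = base frame: x ahead of the robot, y to its left, z up, the work surface at z = 0. Lengths are in m, angles in rad, forces in N, time in s.
With the tool pointing down it reaches from about 0.325 to 0.775 m from the base axis. Payload 5.5 kg.
Tool frame: the origin (TCP) lies midway between the tips of the shut fingers; the grasp point (between the pads) lies behind it (tcp_to_grasp is the z of the grasp point in the tool frame, in m); z points along the fingers, y is the line along which they close (so a half turn about z gives the same grasp; the last joint's range is limited). The gripper opens to 85 mm and grips with 20 to 120 N. Pads are 22 mm wide; open, the fingers measure 114 mm over their backs; the gripper's body (76 mm by 85 mm) begins 54 mm behind the grasp point. The pads swing forward as they close: fully open they stand 13 mm farther back than shut.
Start: joints at [-1.271, 0.091, 1.231, -0, 1.82, -0.057], TCP at [0.21, -0.562, 0.231] pointing down, gripper open.
Joint ranges: [-2.87, 2.87], [-0.86, 2.18], [0.17, 2.46], [-1.51, 4.65], [0.06, 2.69], [-2.65, 2.65]. Speed limits (rad/s): [2.57, 2.57, 3.01, 3.14, 3.14, 3.14].

### API

Orientations are given as a unit quaternion [x, y, z, w].
In Python, from workcell import * gives the robot as it stands.
- The arm moves only by the tool play_rows, never from a script. Its argument "motion" is a list of rows, each a list of 3 entries, a list of its own where there are three numbers: the shift along the tool's x, y, z in m, then the turn, a rotation vector about the tool's x, y, z in rad, then the closure, from 0 (fully open) to 1 (shut). In form: [[[tx, ty, tz], [rx, ry, rz], fingers], ...]. A call has exactly 8 rows; each row shifts and turns the commanded pose from where the row before left it, along the tool's axes as they then stand; what a row does not reach is not made up. A row lasts 1/12 s, in which the tool goes at most 41.7 mm and 7.16 degrees, less where a joint would pass 70% of its speed; a pose out of reach is approached as far as the arm can. A call with a gripper value outside its range is refused whole. The fingers move at their own pace and stop on an object; "newtons" is the grip in N (left out, the last holds). Time passes only in rows, so rows that do not move let the fingers close, or fill a call up. It gives the time, the measured TCP pose, the force, the opening and the grip force at its end, in the units of the state.
- get_obs(): the state, without advancing time (a new reading comes with each control period).
- camera(name): name is "scene" or "top"; returns a dict with "color" (480x640x3 uint8, red, green, blue), "mtx" (3x3 intrinsics, pixels), "R" (3x3) and "t" (3): a world point X has camera coordinates R X + t. Camera axes: x right, y down, z forward; pixel columns grow to the right and rows downward; lengths in m; the calibration is good to about 2 mm. A picture is of the moment at which its call begins. There is no depth.
- sign_off(): hands the job in; it is judged then, once.
The state is a dict: "time": time; "joint_pos": joint angles; "dq": joint speeds; "effort": joint torques, N m; "eef_pos": TCP position; "ee_rot": TCP orientation; "wrist_force": force on the tool from outside, world axes, zero at the start; "torque": the same for the moment, N m; "gripper_width": finger opening in m; "grip_force": force on a finger pad.
Only numpy, scipy, OpenCV 4.12 (cv2) and the standard library are available. Lean on these libraries where they do the work, as an engineer would, in place of code of your own. Each camera call takes 0.05 s, during which the arm holds its last target. There are 200 camera calls.

## Working session

There is one attempt and no reset: what is moved stays moved. The work goes in short steps, Python scripts to look and compute and a tool call to move; the robot and the scene stay as the last step left them, time stands still between calls to the robot, and variables do not carry over. Pictures are saved under pics/ and viewed, at most 10 in all, crops included, and the job is handed in when it is done.

Besides the shell and the picture viewer there is one more tool, called after "Emit:" by a JSON object that holds its "name" and its "arguments". play_rows: Moves the arm, as the interface text tells. Its arguments: {"type":"object","properties":{"motion":{"type":"array","items":{"type":"array"}},"newtons":{"type":"number"}},"required":["motion"]}

```bash
mkdir -p pics; python3 - <<'E'
from workcell import *
import cv2
for n in("scene","top"):
    c=camera(n); cv2.imwrite(f"pics/{n}0.png",c["color"][:,:,::-1]); print(n,c["mtx"].tolist(),c["R"].tolist(),c["t"].tolist())
o=get_obs();print({k:o[k] for k in("time","eef_pos","ee_rot","wrist_force","gripper_width")})
E
```

```text
scene [[523.4270831146771, 0.0, 320.9907796522518], [0.0, 523.4270831146771, 244.173536160984], [0.0, 0.0, 1.0]] [[-0.7801215679454846, -0.62522612780917, 0.022419374010661672], [-0.28645425317646683, 0.3251042720507507, -0.901249783984143], [0.5561962783616867, -0.7095065196311469, -0.432719537965997]] [0.5270427819202101, 0.29759057502683733, 0.9635411402185736]
top [[509.5155006054915, 0.0, 315.4639022009851], [0.0, 509.5155006054915, 245.53018862036635], [0.0, 0.0, 1.0]] [[-0.021443052847594575, -0.9988574054156361, -0.04270923940927792], [-0.9877913312578076, 0.027759858679383236, -0.15328951737816018], [0.15429997205606966, 0.03890082123097689, -0.9872579423489344]] [0.14708579996004945, 0.5829372341868485, 1.0774662021844537]
{'time': 0.1, 'eef_pos': array([ 0.20949671, -0.5619846 ,  0.23024531]), 'ee_rot': array([ 9.84130755e-01,  1.77442627e-01, -9.76963239e-05, -8.72495691e-04]), 'wrist_force': array([-0.89967714,  0.75652039,  0.70503623]), 'gripper_width': 0.08517517487955763}
```

View pics/scene0.png

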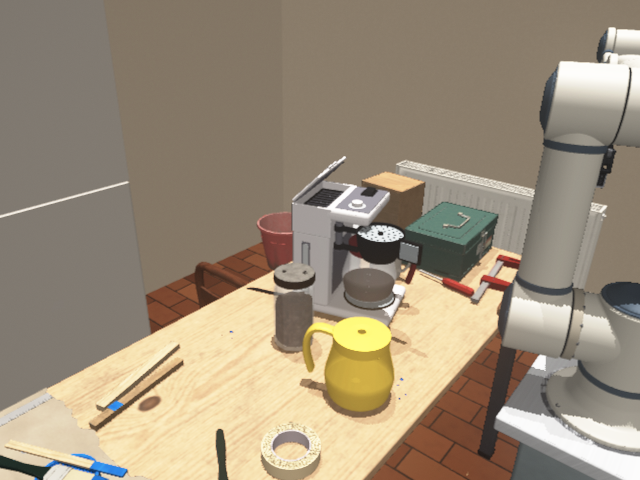

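View pics/top0.png

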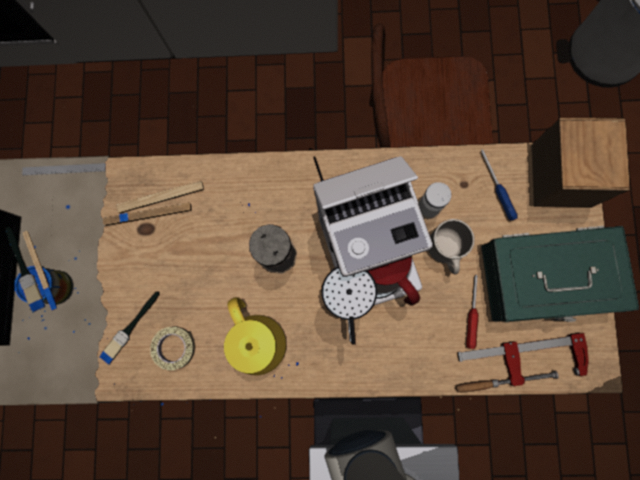

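The scene view shows the machine with its lid open and the yellow decoy in front. In the top view the button is near (358,246), the rocker near (404,233) and the fin near (351,328).

```bash
cat > h.py <<'E'
import numpy as np
CAM={"scene":([[523.427,0,320.99],[0,523.427,244.17],[0,0,1]],[[-0.7801215679454846,-0.62522612780917,0.022419374010661672],[-0.28645425317646683,0.3251042720507507,-0.901249783984143],[0.5561962783616867,-0.7095065196311469,-0.432719537965997]],[0.5270427819202101,0.29759057502683733,0.9635411402185736]),
"top":([[509.5155,0,315.4639],[0,509.5155,245.53],[0,0,1]],[[-0.021443052847594575,-0.9988574054156361,-0.04270923940927792],[-0.9877913312578076,0.027759858679383236,-0.15328951737816018],[0.15429997205606966,0.03890082123097689,-0.9872579423489344]],[0.14708579996004945,0.5829372341868485,1.0774662021844537])}
def ray(n,u,v,z):
    K,R,t=map(np.array,CAM[n]); c=-R.T@t; d=R.T@np.linalg.solve(K,[u,v,1]); return c+d*(z-c[2])/d[2]
def proj(n,X):
    K,R,t=map(np.array,CAM[n]); p=K@(R@np.array(X)+t); return p[:2]/p[2]
E
python3 - <<'E'
import cv2
from h import *
t=cv2.imread("pics/top0.png");s=cv2.imread("pics/scene0.png")
cv2.imwrite("pics/t1.png",cv2.resize(t[150:350,310:450],None,fx=4,fy=3,interpolation=2)[:600])
cv2.imwrite("pics/s1.png",cv2.resize(s[145:325,285:435],None,fx=4,fy=3.3,interpolation=2)[:600])
b=ray("top",358,246,.2765);r=ray("top",404,233,.2735);print(b,r,np.linalg.norm((b-r)[:2]),np.degrees(np.arctan2(*(b-r)[[1,0]]))-90)
print("scene btn",ray("scene",357,204,.2765),"fin",ray("top",351,340,.22))
E
```

```text
[0.54778461 0.04920912 0.2765    ] [ 0.56905191 -0.032181    0.2735    ] 0.0841228328385266 14.644003854970606
scene btn [0.53544443 0.06416298 0.2765    ] fin [0.38473953 0.06519756 0.22      ]
```

View pics/t1.png

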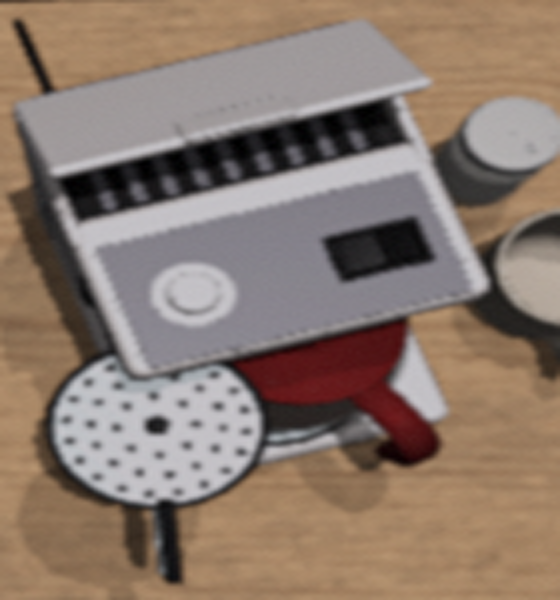

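View pics/s1.png

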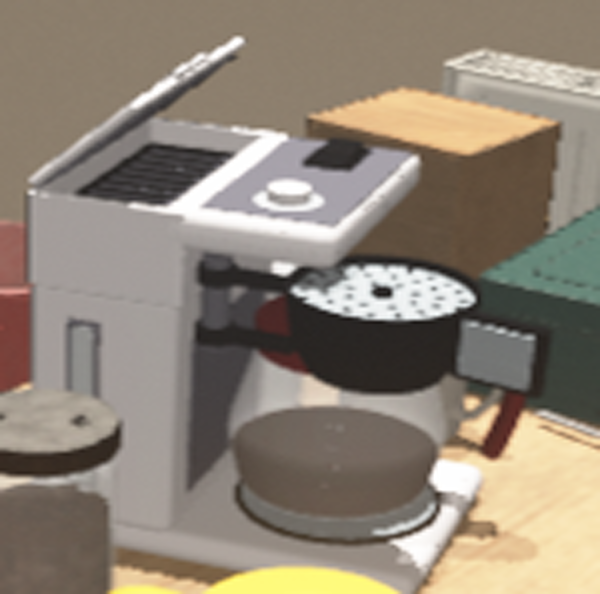

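The crops show the button top at (358.3,247) in the top view and (357.5,202.6) in the scene view. The rocker is at (404.5,233), the bowl centre at (349,291) and the fin's outer end at about (353.7,342).

```bash
python3 - <<'E'
from h import *
import cv2
def tri(a,b):
    P=[np.array(K)@np.c_[np.array(R),t] for K,R,t in(CAM["top"],CAM["scene"])]
    X=cv2.triangulatePoints(P[0],P[1],np.array(a,float),np.array(b,float)).ravel();X=X[:3]/X[3]
    return X,proj("top",X)-a,proj("scene",X)-b
print("btn",tri((358.3,247),(357.5,202.6)))
print("rocker",tri((404.5,233),(285+335/4,145+153/3.3)))
print("deck corner FL",tri((310+135/4,150+372/3),(285+345/4,145+245/3.3)))
print("bowl knob",tri((310+157/4,150+425/3),(285+383/4,145+292/3.3)))
print("fin outer top",tri((310+175/4,150+580/3),(285+550/4,145+332/3.3)))
b=ray("top",358.3,247,.2765);r=ray("top",404.5,233,.2735)
th=np.radians(-0)+np.arctan2(*(b-r)[[1,0]])-np.pi/2
# deck front edge direction
e=[ray("top",310+x/4,150+y/3,.267) for x,y in((150,374),(480,292))];d=e[0]-e[1];th2=np.arctan2(d[1],d[0])-np.pi/2
print(np.degrees([th,th2]))
for yaw in (th,th2):
    R=np.array([[np.cos(yaw),-np.sin(yaw)],[np.sin(yaw),np.cos(yaw)]])
    m=(b+r)[:2]/2; o=m-R@[-.020,0]
    W=lambda x,y:o+R@[x,y]
    print("o",o,"hinge",W(.006,.077),"lid open",W(.077,0),"lid hinge",W(.11,0),"rock",W(-.02,-.043),"btn",W(-.02,.043),"finhome",W(-.101,-.057))
    h=W(.006,.077)
    for p in (ray("top",310+157/4,150+425/3,.24),ray("top",310+170/4,150+545/3,.232)):
        v=R.T@(p[:2]-h);print(v,np.linalg.norm(v),np.degrees(np.arctan2(v[1],v[0])))
E
```

```text
btn (array([0.54597948, 0.04818397, 0.2724403 ]), array([0.22856435, 0.35181563]), array([-0.32307788, -0.05475391]))
rocker (array([ 0.57026903, -0.03323171,  0.26978485]), array([-0.20534523, -0.32240839]), array([0.27798605, 0.04196351]))
deck corner FL (array([0.49736015, 0.07295205, 0.25611572]), array([1.36181814, 2.19267331]), array([-2.08818502, -0.32491169]))
bowl knob (array([0.47146146, 0.06576835, 0.22855042]), array([0.02384653, 0.03906128]), array([-0.03794179, -0.00478856]))
fin outer top (array([0.37827799, 0.06029833, 0.22863441]), array([0.23228337, 0.42122129]), array([-0.41404883, -0.0274907 ]))
[15.72046791 16.91457391]
o [0.57676629 0.01326625] hinge [0.56167915 0.08901173] lid open [0.65088611 0.03412896] lid hinge [0.68265174 0.04307012] rock [ 0.569165   -0.03354423] btn [0.54586378 0.04923895] finhome [ 0.49498802 -0.06896705]
[-0.09368005  0.00255851] 0.09371497828962431 178.43557478438694
[-0.16312848  0.01821536] 0.1641423202238481 173.6285939252111
o [0.57664918 0.01366627] hinge [0.55998681 0.08908089] lid open [0.65031813 0.03606908] lid hinge [0.68189054 0.04567028] rock [ 0.57002505 -0.03329244] btn [0.54500373 0.04898716] finhome [ 0.49660238 -0.07025339]
[-0.09200738  0.00395166] 0.0920922050094763 177.5406955717107
[-0.16111446  0.02105238] 0.16248406257337386 172.55549608200886
```

Emit:
{"name": "play_rows", "arguments": {"motion": [[[0,0,-0.008],[0,0,-0.0936],1],[[0,0,-0.008],[0,0,-0.0936],1],[[0,0,-0.008],[0,0,-0.0936],1],[[0,0,-0.008],[0,0,-0.0936],1],[[0,0,-0.008],[0,0,-0.0936],1],[[0,0,-0.008],[0,0,-0.0936],1],[[0,0,-0.008],[0,0,-0.0936],1],[[0,0,-0.008],[0,0,-0.0936],1]]}}

```text
time: 0.77
eef_pos: [0.2095, -0.5621, 0.295]
ee_rot: [0.85, 0.527, 0.0, -0.001]
wrist_force: [-0.1, 0.0, -0.4]
gripper_width: 0.0
grip_force: 0.0
```

Emit:
{"name": "play_rows", "arguments": {"motion": [[[0,0,-0.008],[0,0,-0.0936],1],[[0,0,-0.008],[0,0,-0.0936],1],[[0,0,-0.008],[0,0,-0.0936],1],[[0,0,-0.008],[0,0,-0.0936],1],[[0,0,-0.008],[0,0,-0.0936],1],[[0,0,-0.008],[0,0,-0.0936],1],[[0,0,-0.008],[0,0,-0.0936],1],[[0,0,-0.008],[0,0,-0.0936],1]]}}

```text
time: 1.43
eef_pos: [0.2095, -0.5622, 0.3591]
ee_rot: [0.598, 0.801, 0.0, -0.0]
wrist_force: [0.2, -0.4, 0.9]
gripper_width: 0.0002
grip_force: 0.0
```

Emit:
{"name": "play_rows", "arguments": {"motion": [[[0.0244,0.0147,0],[0,0,0],1],[[0.0244,0.0147,0],[0,0,0],1],[[0.0244,0.0147,0],[0,0,0],1],[[0.0244,0.0147,0],[0,0,0],1],[[0.0244,0.0147,0],[0,0,0],1],[[0.0244,0.0147,0],[0,0,0],1],[[0.0244,0.0147,0],[0,0,0],1],[[0.0244,0.0147,0],[0,0,0],1]]}}

```text
time: 2.1
eef_pos: [0.2679, -0.3405, 0.3588]
ee_rot: [0.6, 0.8, 0.0, -0.0]
wrist_force: [0.8, 0.5, 1.3]
gripper_width: -0.0003
grip_force: 0.0
```

Emit:
{"name": "play_rows", "arguments": {"motion": [[[0.0244,0.0147,0],[0,0,0],1],[[0.0244,0.0147,0],[0,0,0],1],[[0.0244,0.0147,0],[0,0,0],1],[[0.0244,0.0147,0],[0,0,0],1],[[0.0244,0.0147,0],[0,0,0],1],[[0.0244,0.0147,0],[0,0,0],1],[[0.0244,0.0147,0],[0,0,0],1],[[0.0244,0.0147,0],[0,0,0],1]]}}

```text
time: 2.77
eef_pos: [0.326, -0.1202, 0.359]
ee_rot: [0.6, 0.8, 0.0, -0.0]
wrist_force: [0.8, 0.1, -0.5]
gripper_width: 0.0004
grip_force: 0.0
```

Emit:
{"name": "play_rows", "arguments": {"motion": [[[0.0244,0.0147,0],[0,0,0],1],[[0.0244,0.0147,0],[0,0,0],1],[[0.0244,0.0147,0],[0,0,0],1],[[0.0244,0.0147,0],[0,0,0],1],[[0.0244,0.0147,0],[0,0,0],1],[[0.0244,0.0147,0],[0,0,0],1],[[0.0244,0.0147,0],[0,0,0],1],[[0.0244,0.0147,0],[0,0,0],1]]}}

```text
time: 3.43
eef_pos: [0.3844, 0.1002, 0.359]
ee_rot: [0.6, 0.8, -0.0, -0.0]
wrist_force: [0.2, -0.3, -0.0]
gripper_width: -0.0003
grip_force: 0.0
```

```bash
python3 - <<'E'
from workcell import *
import cv2
c=camera("top")["color"];s=camera("scene")["color"]
import numpy as np
a=cv2.resize(c[180:400,280:440],None,fx=2.4,fy=2.4,interpolation=2);b=cv2.resize(s[90:310,270:430],None,fx=2.4,fy=2.4,interpolation=2)
cv2.imwrite("pics/a2.png",np.hstack([a,b])[:,:,::-1]);print(get_obs()["eef_pos"])
E
```

```text
[0.38464447 0.10166156 0.35803895]
```

View pics/a2.png

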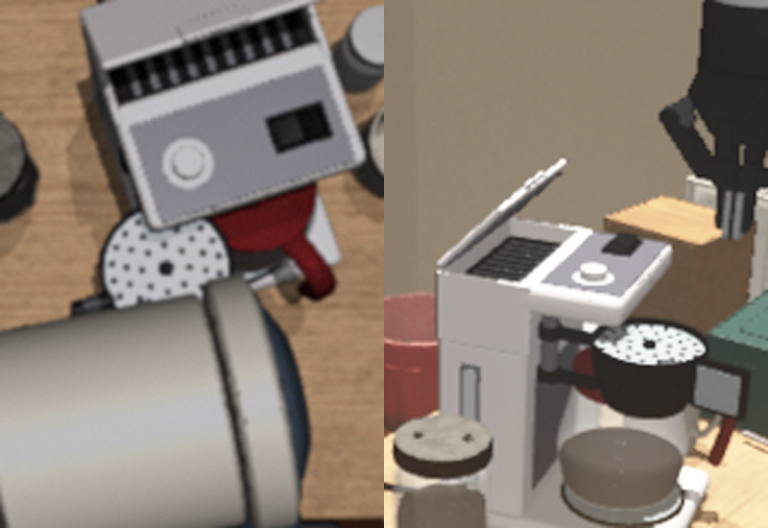

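The hand hangs clear to the front left of the fin, at about (735,235) in the right half. The tip is narrow and nothing lies below it.

Emit:
{"name": "play_rows", "arguments": {"motion": [[[0,0,0.0184],[0,0,0],1],[[0,0,0.0184],[0,0,0],1],[[0,0,0.0184],[0,0,0],1],[[0,0,0.0184],[0,0,0],1],[[0,0,0.0184],[0,0,0],1],[[0,0,0.0184],[0,0,0],1],[[0,0,0.0184],[0,0,0],1],[[0,0,0.0174],[0,0,0],1]]}}

```text
time: 4.2
eef_pos: [0.3841, 0.0979, 0.2118]
ee_rot: [0.6, 0.8, -0.0, -0.0]
wrist_force: [-0.8, 0.7, 0.7]
gripper_width: -0.0004
grip_force: 0.0
```

```bash
cat >> h.py <<'E'
YAW=np.radians(16.2);O=np.array([.5767,.0135]);RM=np.array([[np.cos(YAW),-np.sin(YAW)],[np.sin(YAW),np.cos(YAW)]])
def mach(p): return RM.T@(np.array(p)[:2]-O)
E
python3 - <<'E'
from workcell import *
from h import *
o=get_obs();print(o["eef_pos"],o["wrist_force"]);p=mach(o["eef_pos"]);print(p)
H=np.array([.006,.077]);r0=np.array([-.101,-.057])-H
def rot(a):return np.array([[np.cos(a),-np.sin(a)],[np.sin(a),np.cos(a)]])
q=p
for a in np.radians([-61,-50,-40,-30,-20,-15,-10,-5,0]):
    f=H+rot(a)@r0; c=f+rot(a)@np.array([-.7071,.7071])*.0165
    print(np.degrees(a).round(),c.round(4),"tool step x,y",(c-q)[::-1].round(4)); q=c
E
```

```text
[0.38409864 0.09793775 0.211777  ] [-0.7792007   0.67019733  0.68467031]
[-0.16139649  0.13481911]
-61.0 [-0.1585  0.1215] tool step x,y [-0.0133  0.0029]
-50.0 [-0.164   0.0893] tool step x,y [-0.0322 -0.0055]
-40.0 [-0.1635  0.0596] tool step x,y [-0.0297  0.0005]
-30.0 [-0.1579  0.0304] tool step x,y [-0.0292  0.0056]
-20.0 [-0.1474  0.0026] tool step x,y [-0.0278  0.0106]
-15.0 [-0.1403 -0.0105] tool step x,y [-0.0131  0.0071]
-10.0 [-0.1321 -0.0229] tool step x,y [-0.0124  0.0082]
-5.0 [-0.1229 -0.0345] tool step x,y [-0.0117  0.0092]
0.0 [-0.1127 -0.0453] tool step x,y [-0.0108  0.0102]
```

Emit:
{"name": "play_rows", "arguments": {"motion": [[[-0.007,0.0015,0],[0,0,0],1],[[-0.007,0.0015,0],[0,0,0],1],[[-0.011,-0.002,0],[0,0,0],1],[[-0.011,-0.002,0],[0,0,0],1],[[-0.011,-0.002,0],[0,0,0],1],[[-0.01,0,0],[0,0,0],1],[[-0.01,0,0],[0,0,0],1],[[-0.01,0.001,0],[0,0,0],1]]}}

```text
time: 4.87
eef_pos: [0.4046, 0.0231, 0.2141]
ee_rot: [0.6, 0.8, 0.0, 0.001]
wrist_force: [-0.9, 0.9, -0.1]
gripper_width: 0.0001
grip_force: 0.3
```

Emit:
{"name": "play_rows", "arguments": {"motion": [[[-0.0095,0.0015,0],[0,0,0],1],[[-0.0095,0.002,0],[0,0,0],1],[[-0.0095,0.0025,0],[0,0,0],1],[[-0.0095,0.003,0],[0,0,0],1],[[-0.009,0.004,0],[0,0,0],1],[[-0.009,0.0045,0],[0,0,0],1],[[-0.007,0.0035,0],[0,0,0],1],[[-0.0065,0.0038,0],[0,0,0],1]]}}

```text
time: 5.53
eef_pos: [0.4479, -0.0362, 0.2129]
ee_rot: [0.6, 0.8, -0.0, -0.0]
wrist_force: [-0.8, 0.8, 0.2]
gripper_width: -0.0
grip_force: 0.3
```

Emit:
{"name": "play_rows", "arguments": {"motion": [[[-0.0062,0.004,0],[0,0,0],1],[[-0.0062,0.004,0],[0,0,0],1],[[-0.004,0.003,0],[0,0,0],1],[[-0.004,0.003,0],[0,0,0],1],[[-0.004,0.0032,0],[0,0,0],1],[[-0.003,0.0025,0],[0,0,0],1],[[0,0,0],[0,0,0],1],[[0,0,0],[0,0,0],1]]}}

```text
time: 6.2
eef_pos: [0.4739, -0.0565, 0.213]
ee_rot: [0.6, 0.8, -0.0, -0.0]
wrist_force: [-0.4, 0.3, -0.2]
gripper_width: 0.0
grip_force: 0.0
```

```bash
python3 - <<'E'
from workcell import *
from h import *
import cv2
o=get_obs();print(o["eef_pos"],o["wrist_force"],mach(o["eef_pos"]))
s=camera("scene")["color"]
cv2.imwrite("pics/b.png",cv2.resize(s[130:310,280:460],None,fx=3,fy=3,interpolation=2)[:,:,::-1])
E
```

```text
[ 0.47394955 -0.05645196  0.21303601] [-0.44365638  0.28150808 -0.19221917] [-0.11818658 -0.03850796]
```

View pics/b.png

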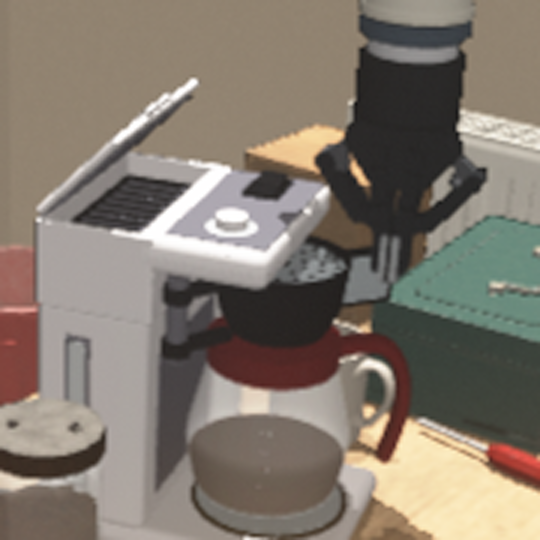

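The holder is nearly home, with the finger on the fin at about (385,260). No stop force has shown yet, so I keep pushing in small steps.

Emit:
{"name": "play_rows", "arguments": {"motion": [[[-0.0013,0.0016,0],[0,0,0],1],[[-0.0013,0.0016,0],[0,0,0],1],[[-0.0013,0.0016,0],[0,0,0],1],[[-0.0013,0.0016,0],[0,0,0],1],[[0,0,0],[0,0,0],1],[[0,0,0],[0,0,0],1],[[0,0,0],[0,0,0],1],[[0,0,0],[0,0,0],1]]}}

```text
time: 6.92
eef_pos: [0.481, -0.0594, 0.2131]
ee_rot: [0.6, 0.8, -0.0, -0.001]
wrist_force: [-6.3, 2.2, 1.9]
gripper_width: -0.0001
grip_force: 2.6
```

Emit:
{"name": "play_rows", "arguments": {"motion": [[[-0.0006,0.0008,0],[0,0,0],1],[[-0.0006,0.0008,0],[0,0,0],1],[[0,0,0],[0,0,0],1],[[0,0,0],[0,0,0],1],[[0,0,0],[0,0,0],1],[[0,0,0],[0,0,0],1],[[0,0,0],[0,0,0],1],[[0,0,0],[0,0,0],1]]}}

```text
time: 7.58
eef_pos: [0.4815, -0.0595, 0.213]
ee_rot: [0.6, 0.8, -0.001, -0.002]
wrist_force: [-12.7, 3.2, 3.8]
gripper_width: 0.0001
grip_force: 6.1
```

```bash
python3 - <<'E'
from workcell import *
from h import *
o=get_obs();print(o["eef_pos"],o["wrist_force"],mach(o["eef_pos"]))
E
```

```text
[ 0.48145898 -0.05953268  0.21304848] [-12.72551792   3.24222207   3.80096587] [-0.11183481 -0.04356142]
```

Emit:
{"name": "play_rows", "arguments": {"motion": [[[0.005,-0.005,0],[0,0,0],1],[[0.01,-0.01,0],[0,0,0],1],[[0.005,-0.005,0],[0,0,0],1],[[0,0,-0.03],[0,0,0],1],[[0,0,-0.031],[0,0,0],1],[[0,0,-0.031],[0,0,0],1],[[0,0,-0.03],[0,0,0],1],[[0,0,-0.03],[0,0,0],1]]}}

```text
time: 8.25
eef_pos: [0.4586, -0.0467, 0.3668]
ee_rot: [0.6, 0.8, 0.0, 0.001]
wrist_force: [0.2, -0.4, -0.0]
gripper_width: 0.0001
grip_force: 0.0
```

Emit:
{"name": "play_rows", "arguments": {"motion": [[[0.0033,0.026,0],[0,0,0],1],[[0.0033,0.026,0],[0,0,0],1],[[0.0033,0.026,0],[0,0,0],1],[[0.0033,0.026,0],[0,0,0],1],[[0.0033,0.026,0],[0,0,0],1],[[0.0033,0.026,0],[0,0,0],1],[[0.0033,0.026,0],[0,0,0],1],[[0.0033,0.026,0],[0,0,0],1]]}}

```text
time: 8.92
eef_pos: [0.6523, 0.0375, 0.365]
ee_rot: [0.6, 0.8, 0.0, 0.001]
wrist_force: [0.4, -0.4, 0.9]
gripper_width: -0.0002
grip_force: 0.0
```

```bash
python3 - <<'E'
from workcell import *
from h import *
import cv2
o=get_obs();print(o["eef_pos"],o["wrist_force"],mach(o["eef_pos"]))
c=camera("scene")["color"];d=camera("top")["color"]
a=cv2.resize(c[90:290,270:430],None,fx=2.4,fy=2.4,interpolation=2);b=cv2.resize(d[180:380,290:450],None,fx=2.4,fy=2.4,interpolation=2)
cv2.imwrite("pics/c.png",np.hstack([a,b])[:,:,::-1])
E
```

```text
[0.65231442 0.03754393 0.36497954] [ 0.44981039 -0.37109663  0.90294304] [0.07932009 0.00199348]
```

View pics/c.png

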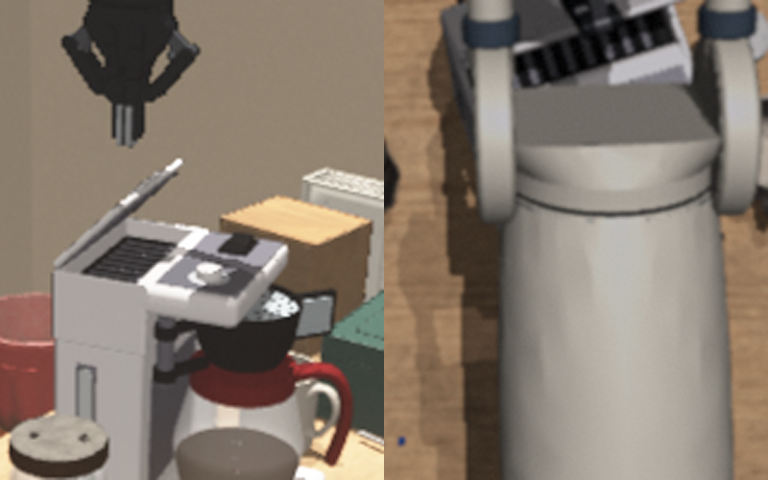

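The holder is home and the finger hangs over the lid, with the tip at about (125,140). Next I press the lid down.

Emit:
{"name": "play_rows", "arguments": {"motion": [[[0,0,0.008],[0,0,0],1],[[0,0,0.008],[0,0,0],1],[[0,0,0.008],[0,0,0],1],[[0,0,0.008],[0,0,0],1],[[0,0,0.008],[0,0,0],1],[[0,0,0.008],[0,0,0],1],[[0,0,0.008],[0,0,0],1],[[0,0,0.008],[0,0,0],1]]}}

```text
time: 9.68
eef_pos: [0.6507, 0.0368, 0.301]
ee_rot: [0.6, 0.8, 0.0, 0.0]
wrist_force: [0.0, 0.3, 1.6]
gripper_width: 0.0003
grip_force: 0.7
```

Emit:
{"name": "play_rows", "arguments": {"motion": [[[0,0,0.004],[0,0,0],1],[[0,0,0.004],[0,0,0],1],[[0,0,0.004],[0,0,0],1],[[0,0,0.004],[0,0,0],1],[[0,0,0.004],[0,0,0],1],[[0,0,0.003],[0,0,0],1],[[0,0,0.002],[0,0,0],1],[[0,0,0],[0,0,0],1]]}}

```text
time: 10.35
eef_pos: [0.6508, 0.0369, 0.2754]
ee_rot: [0.6, 0.8, -0.0, -0.0]
wrist_force: [-0.1, 0.2, 0.2]
gripper_width: -0.0005
grip_force: 0.0
```

Emit:
{"name": "play_rows", "arguments": {"motion": [[[0,0,0.001],[0,0,0],1],[[0,0,0.001],[0,0,0],1],[[0,0,0.001],[0,0,0],1],[[0,0,0],[0,0,0],1],[[0,0,0],[0,0,0],1],[[0,0,0],[0,0,0],1],[[0,0,0],[0,0,0],1],[[0,0,0],[0,0,0],1]]}}

```text
time: 11.02
eef_pos: [0.6509, 0.0369, 0.2746]
ee_rot: [0.6, 0.8, 0.001, 0.001]
wrist_force: [-0.4, -0.3, 5.7]
gripper_width: -0.0002
grip_force: 2.8
```

Emit:
{"name": "play_rows", "arguments": {"motion": [[[0,0,-0.018],[0,0,0],1],[[0,0,-0.02],[0,0,0],1],[[-0.013,-0.0196,0],[0,0,0],1],[[-0.013,-0.0196,0],[0,0,0],1],[[-0.013,-0.0196,0],[0,0,0],1],[[-0.013,-0.0196,0],[0,0,0],1],[[-0.013,-0.0196,0],[0,0,0],1],[[0,0,0],[0,0,0],1]]}}

```text
time: 11.68
eef_pos: [0.5732, -0.0557, 0.3118]
ee_rot: [0.601, 0.799, -0.001, 0.001]
wrist_force: [-0.3, 0.6, -0.2]
gripper_width: 0.0001
grip_force: 0.0
```

```bash
python3 - <<'E'
from workcell import *
from h import *
import cv2
o=get_obs();print(o["eef_pos"],o["wrist_force"],mach(o["eef_pos"]))
c=camera("scene")["color"]
cv2.imwrite("pics/d.png",cv2.resize(c[130:260,290:430],None,fx=4,fy=4,interpolation=2)[:,:,::-1])
E
```

```text
[ 0.57319008 -0.05569535  0.31181439] [-0.26473632  0.60285139 -0.21148537] [-0.02267544 -0.06546862]
```

View pics/d.png

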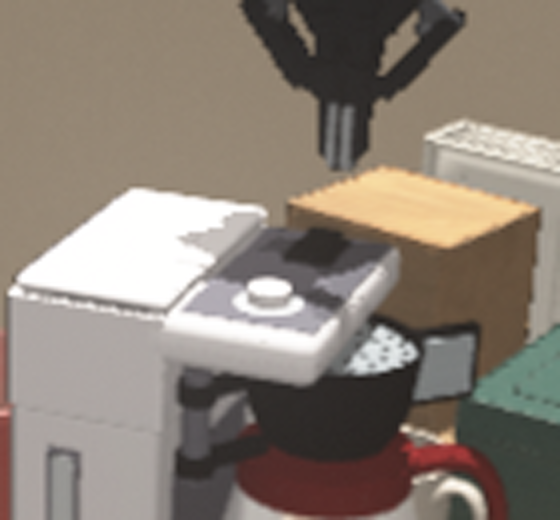

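The lid is shut, and the fingertip at about (340,165) hangs over the rocker's right end. I shift 3 mm inward and press.

Emit:
{"name": "play_rows", "arguments": {"motion": [[[0.003,0.002,0.01],[0,0,0],1],[[0,0,0.011],[0,0,0],1],[[0,0,0.01],[0,0,0],1],[[0,0,0.003],[0,0,0],1],[[0,0,0.002],[0,0,0],1],[[0,0,0.002],[0,0,0],1],[[0,0,0.001],[0,0,0],1],[[0,0,0],[0,0,0],1]]}}

```text
time: 12.4
eef_pos: [0.5761, -0.0493, 0.2722]
ee_rot: [0.6, 0.8, 0.0, 0.0]
wrist_force: [-0.0, 1.7, -0.3]
gripper_width: -0.0
grip_force: 0.0
```

Emit:
{"name": "play_rows", "arguments": {"motion": [[[0,0,0.001],[0,0,0],1],[[0,0,0.001],[0,0,0],1],[[0,0,0.001],[0,0,0],1],[[0,0,0],[0,0,0],1],[[0,0,0],[0,0,0],1],[[0,0,0],[0,0,0],1],[[0,0,0],[0,0,0],1],[[0,0,0],[0,0,0],1]]}}

```text
time: 13.07
eef_pos: [0.5762, -0.0495, 0.2705]
ee_rot: [0.6, 0.8, 0.001, 0.001]
wrist_force: [-0.3, 0.4, 5.3]
gripper_width: 0.0001
grip_force: 2.8
```

Emit:
{"name": "play_rows", "arguments": {"motion": [[[0,0,-0.018],[0,0,0],1],[[0,0,-0.02],[0,0,0],1],[[0.0207,-0.0004,0],[0,0,0],1],[[0.0207,-0.0004,0],[0,0,0],1],[[0.0207,-0.0004,0],[0,0,0],1],[[0.0207,-0.0004,0],[0,0,0],1],[[0.0207,-0.0004,0],[0,0,0],1],[[0,0,0],[0,0,0],1]]}}

```text
time: 13.73
eef_pos: [0.5443, 0.0522, 0.3073]
ee_rot: [0.599, 0.801, 0.001, -0.0]
wrist_force: [-0.7, -0.2, -0.6]
gripper_width: -0.0001
grip_force: 0.0
```

```bash
python3 - <<'E'
from workcell import *
from h import *
import cv2
o=get_obs();print(o["eef_pos"],o["wrist_force"],mach(o["eef_pos"]))
c=camera("scene")["color"]
cv2.imwrite("pics/e.png",cv2.resize(c[130:260,290:430],None,fx=4,fy=4,interpolation=2)[:,:,::-1])
E
```

```text
[0.5443257  0.05219512 0.30729797] [-0.71497471 -0.22091015 -0.6399507 ] [-0.02029324  0.04619082]
```

View pics/e.png

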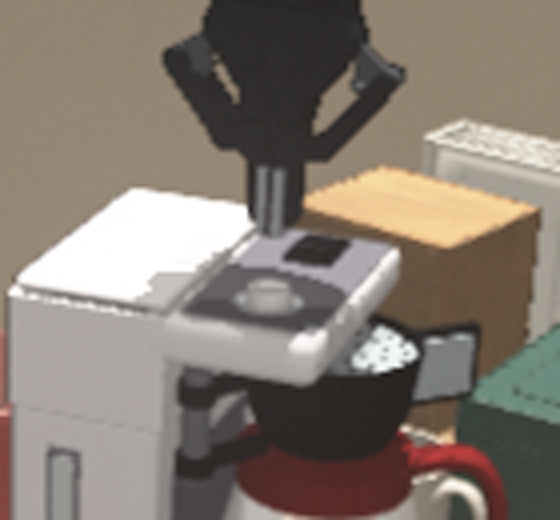

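The rocker's raised end has gone down: its outline is flatter at (318,250), and there was no force at 272 mm before the firm contact. The fingertip is above the button at (268,290).

Emit:
{"name": "play_rows", "arguments": {"motion": [[[-0.003,0,0.01],[0,0,0],1],[[0,0,0.01],[0,0,0],1],[[0,0,0.008],[0,0,0],1],[[0,0,0.003],[0,0,0],1],[[0,0,0.003],[0,0,0],1],[[0,0,0.002],[0,0,0],1],[[0,0,0],[0,0,0],1],[[0,0,0],[0,0,0],1]]}}

```text
time: 14.45
eef_pos: [0.546, 0.0458, 0.272]
ee_rot: [0.6, 0.8, 0.0, 0.001]
wrist_force: [-0.3, -2.9, 2.5]
gripper_width: -0.0001
grip_force: 1.8
```

Emit:
{"name": "play_rows", "arguments": {"motion": [[[0,0,0.001],[0,0,0],1],[[0,0,0.001],[0,0,0],1],[[0,0,0],[0,0,0],1],[[0,0,0],[0,0,0],1],[[0,0,0],[0,0,0],1],[[0,0,0],[0,0,0],1],[[0,0,0],[0,0,0],1],[[0,0,0],[0,0,0],1]]}}

```text
time: 15.12
eef_pos: [0.5461, 0.0459, 0.2714]
ee_rot: [0.6, 0.8, 0.001, 0.002]
wrist_force: [-1.6, -3.4, 9.7]
gripper_width: -0.0003
grip_force: 5.0
```

Emit:
{"name": "play_rows", "arguments": {"motion": [[[0,0,-0.01],[0,0,0],1],[[0,0,-0.015],[0,0,0],1],[[0,0,-0.015],[0,0,0],1],[[0,0,-0.015],[0,0,0],1],[[0,0,-0.015],[0,0,0],1],[[0,0,-0.01],[0,0,0],1],[[0,0,0],[0,0,0],1],[[0,0,0],[0,0,0],1]]}}

```text
time: 15.78
eef_pos: [0.5463, 0.0468, 0.3491]
ee_rot: [0.6, 0.8, 0.0, -0.0]
wrist_force: [-0.1, -0.1, 0.3]
gripper_width: 0.0001
grip_force: 0.0
```

```bash
python3 - <<'E'
from workcell import *
import cv2
o=get_obs();print(o["eef_pos"],o["wrist_force"])
c=camera("scene")["color"]
cv2.imwrite("pics/f.png",cv2.resize(c[130:330,270:430],None,fx=3,fy=3,interpolation=2)[:,:,::-1])
E
```

```text
[0.54625532 0.04680135 0.34912795] [-0.10616857 -0.0549686   0.27879254]
```

View pics/f.png

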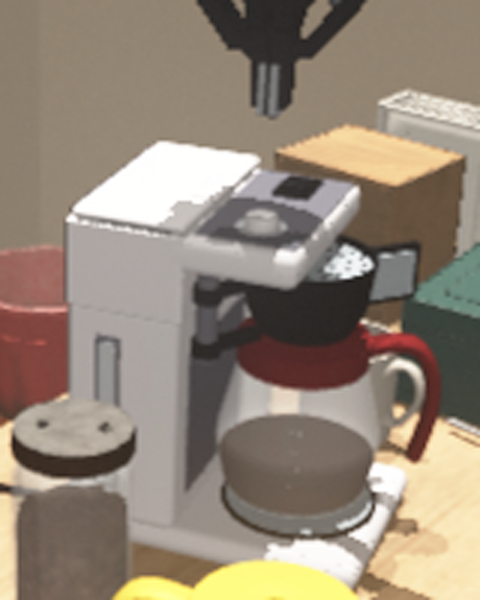

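The holder is home, the lid is shut, the rocker is on at (297,187), the button is up at (262,220), and the arm is clear of everything.

```bash
python3 -c "
from workcell import *
print(sign_off())"
```

```text
the job is handed in; nothing more can be done
None
```

I pushed the filter holder home, shut the lid, switched the rocker on, and pressed and released the start button, in that order; the job was handed in at about 16 s, and `sign_off()` returned no verdict.

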